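# Fit the slicing insert onto the slicer's locating pin

### The job

Fit the loose steel slicing insert into the vegetable slicer: lay it between the side rails so that it rides on the locating pin, grip bar towards the slicer's loop handle and hole still short of the pin, then slide it gently towards the far end until its hole drops over the pin and it lies flat on the deck. Make sure it has caught by pushing it along against the pin with a firm 12 to 15 N for about a second, then let go of it. Never press it against the pin with more than 25 N, and leave the other things on the worktop where they are.

Things in the scene. Friction and masses are not known exactly. Their poses are not given: they have to be found in the camera images.
- slicer: Grey vegetable slicer bed fixed on the worktop, 230 mm long (x), 114 mm wide (y), plus a loop handle 45 mm beyond its -x end. Origin: centre of its underside; x runs along the rails from the loop handle to the far end, z up. The flat deck, 18 mm above the origin, is open at both ends; the two side rails are 10 mm wide, 10 mm higher than the deck and 94 mm apart.
- pin_zone (a point): Point of the slicer's deck at slicer x = +15 mm, y = 0; axes as the slicer's. A rigid round steel pin, 10 mm thick, top bevelled, stands 8 mm above the deck on the centre line, clamped somewhere from 15 mm before to 15 mm beyond this point: where is not measured. It does not shift in use and stops the insert dead once the hole has dropped over it.
- insert: Loose steel plate 150 mm long (x), 90 mm wide (y), 5 mm thick, about 0.4 kg, flat on the worktop, with a black grip bar near its -x end. Origin: centre of its underside, z up. In the slicer its x points like the slicer's x. With the hole short of the pin it rests on its -x lower edge and on the pin, nose up 0.06 to 0.08 rad; over the pin it drops flat by its own weight if not held. Sliding takes 1 to 5 N.
- insert_hole (a point): Centre of the insert's only hole (through, oblong, 13.5 mm along x by 18 mm along y; the blade line across the front is no hole) on the underside, 15 mm from the insert's origin along +x; axes as the insert's. Level with the deck when the insert is home.
- insert_bar (a point): Middle of the top of the insert's grip bar, at insert x = -50 mm, 34 mm above the insert's underside; axes as the insert's. The bar is 16 mm thick (x), 46 mm wide (y) and stands 29 mm above the plate. A firm push high up on it can tip the insert's rear off the deck; push low.
- tuna_tin: Flat closed tin, 86 mm across, 40 mm high; a bystander, to be left where it is; origin at the centre of its underside.
- garlic: Whole garlic bulb, 50 mm; a bystander, to be left where it is; origin at the centre of its underside.
- jam_jar: Glass jar with lid, 65 mm across, 86 mm high; a bystander, to be left where it is; origin at the centre of its underside.
- coffee_mug: Dark mug with side handle, 82 x 120 x 94 mm; a bystander, to be left where it is; origin at the centre of its underside.
- kitchen_timer: Round white wind-up timer, 68 mm across, 60 mm high; a bystander, to be left where it is; origin at the centre of its underside.
- honey_jar: Glass jar with white lid, 60 mm across, 99 mm high; a bystander, to be left where it is; origin at the centre of its underside.
Not all that is in view belongs to the job. There is more than one size of the insert; the one meant has the size given above.

How it is judged:
By the outcome, as a careful person would: the job done as asked, in the order asked, and still so for the second after the job is handed in, with the robot touching nothing.
It also fails if it takes over 59 s, if anything falls off the work surface, if the arm or the gripper's body presses on something with over 40 N, if the wrist force passes 120 N, or if a joint passes its speed limit or range.

### The arm

A 6-joint arm with a two-finger parallel gripper is mounted at the origin on a cart in front of the work surface, level with it; the furniture and walls round the work are solid. World frame = base frame: x ahead of the robot, y to its left, z up, the work surface at z = 0. Lengths are in m, angles in degrees, forces in N, time in s.
With the tool pointing down it reaches from about 0.35 to 0.725 m from the base axis. Payload 6 kg.
Tool frame: the origin (TCP) lies at the very end of the fingers, on their centre line; the grasp point (between the pads) lies 19 mm behind it (manip.grasp_offset is the distance from the TCP to the grasp point, in m); z points along the fingers, y is the line along which they close (so a half turn about z gives the same grasp; the last joint's range is limited). The gripper opens to 85 mm and grips with 20 to 120 N. Pads are 22 mm wide; open, the fingers measure 114 mm over their backs; the gripper's body (76 mm by 85 mm) begins 54 mm behind the grasp point. The pads swing forward as they close: fully open they stand 13 mm farther back than shut.
Start: joints at [-58.115, 2.303, 4.859, 0, -92.561, -19.12], TCP at [0.133, -0.585, 0.231] pointing down, gripper open.
Joint ranges: [-146.85, 146.85], [-73.84, 115.35], [-62.03, 85.46], [-188.31, 113.3], [-161.28, -10.13], [-171.36, 171.36]. Speed limits (degrees/s): [147.25, 147.25, 172.46, 180, 180, 180].

### API

Orientations are given as a 3x3 rotation matrix whose columns are the frame's x, y, z axes.
In Python, from plant import manip, viewer gives the robot as it stands.
- The arm moves only by the tool carry_out, never from a script. Its argument "rows" is one flat list of numbers, 5 for each row, row after row: the opening, from -1 (shut) to 1 (fully open), then the shift along the world's x, y, z in cm, then the turn about the world's z in degrees. A call has 1 to 8 rows; each row shifts and turns the commanded pose from where the row before left it; what a row does not reach is not made up. A row lasts 1/10 s, in which the tool goes at most 50 mm and 8.59 degrees, less where a joint would pass 70% of its speed; a pose out of reach is approached as far as the arm can. A call is refused whole if a number of a shift passes 5 or a number of a turn 8.59, either way. A call with a gripper value outside its range is refused whole. The fingers move at their own pace and stop on an object; "force" is the grip in N (left out, the last holds). Time passes only in rows, so rows that do not move let the fingers close. It gives the time, the measured TCP pose, the force, the opening and the grip force at its end, in the units of the state.
- manip.state(): the state, without advancing time (a new reading comes with each control period).
- viewer.read_camera(name): name is "side" or "top"; returns a dict with "pixels" (384x512x3 uint8, blue, green, red), "fx", "fy", "cx", "cy" (pixels), "extrinsics" (4x4, takes a point from world to camera coordinates). Camera axes: x right, y down, z forward; pixel columns grow to the right and rows downward; lengths in m; the calibration is good to about 2 mm. A picture is of the moment at which its call begins. There is no depth.
- manip.close_job(): hands the job in; it is judged then, once.
The state is a dict: "clock": time; "q": joint angles; "qvel": joint speeds; "joint_torque": joint torques, N m; "tcp_pos": TCP position; "ee_rot": TCP orientation; "force": force on the tool from outside, world axes, zero at the start; "moment": the same for the moment, N m; "grip_width": finger opening in m; "finger_force": force on a finger pad.
Only numpy, scipy, OpenCV 4.12 (cv2) and the standard library are available. Lean on these libraries where they do the work, as an engineer would, in place of code of your own. Each camera call takes 0.05 s, during which the arm holds its last target. There are 200 camera calls.

## Working session

There is one attempt and no reset: what is moved stays moved. The work goes in short steps, Python scripts to look and compute and a tool call to move; the robot and the scene stay as the last step left them, time stands still between calls to the robot, and variables do not carry over. Pictures are saved under pics/ and viewed, at most 10 in all, crops included, and the job is handed in when it is done.

Besides the shell and the picture viewer there is one more tool, called after ">>>" as name(argument=value, ...) on one line, values as JSON. carry_out: Moves the arm, as the interface text tells. Its arguments: {"type":"object","properties":{"rows":{"type":"array","items":{"type":"number"}},"force":{"type":"number"}},"required":["rows"]}

```bash
mkdir -p pics; ls
cat > h.py <<'E'
import numpy as np, cv2
from plant import manip, viewer
def shot(n):
    c=viewer.read_camera(n); c['pixels']=np.asarray(c['pixels']); return c
def ray(c,u,v,z):
    E=np.asarray(c['extrinsics']);R=E[:3,:3];t=E[:3,3];o=-R.T@t
    d=R.T@np.array([(u-c['cx'])/c['fx'],(v-c['cy'])/c['fy'],1.])
    return o+d*(z-o[2])/d[2]
def proj(c,p):
    E=np.asarray(c['extrinsics']);q=E[:3,:3]@np.asarray(p)+E[:3,3]
    return np.array([c['fx']*q[0]/q[2]+c['cx'],c['fy']*q[1]/q[2]+c['cy']])
E
python3 - <<'E'
from h import *
for n in('top','side'):
    c=shot(n); cv2.imwrite(f'pics/{n}0.png',c['pixels']); np.savez(f'{n}0.npz',**c)
    E=np.asarray(c['extrinsics']);print(n,c['fx'],c['cx'],c['cy'],(-E[:3,:3].T@E[:3,3]).round(3),E[:3,:3].round(2).tolist())
s=manip.state();print(s['tcp_pos'],np.round(s['ee_rot'],3),s['force'],s['clock'],s['grip_width'])
E
```

```text
pics
top 476.3929811152517 254.55125651286005 192.45344391146244 [0.237 0.005 1.503] [[-0.02, -1.0, -0.02], [-0.98, 0.03, -0.2], [0.2, 0.02, -0.98]]
side 407.73571533192876 257.70933346232414 198.2721286061646 [-0.242  1.26   0.722] [[-0.86, -0.51, -0.0], [-0.21, 0.36, -0.91], [0.47, -0.78, -0.42]]
[ 0.13258622 -0.5848608   0.23039239] [[-0.975 -0.221 -0.   ]
 [-0.221  0.975  0.002]
 [ 0.     0.002 -1.   ]] [0.28253086 0.19774842 0.2042718 ] 0.1 0.08538822357496823
```

View pics/top0.png

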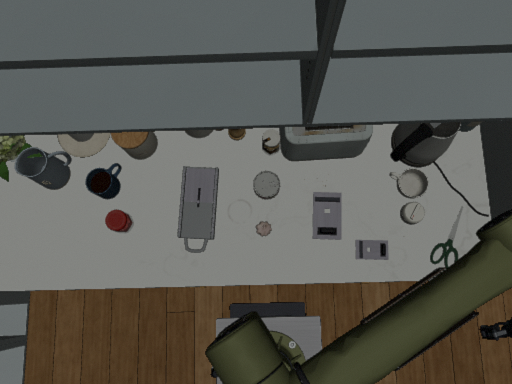

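View pics/side0.png

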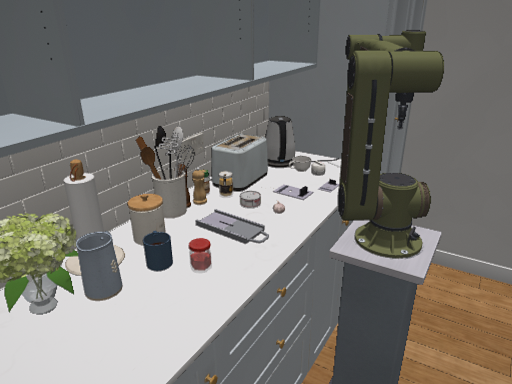

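The top view shows the slicer at about (198,205), with its loop handle at (196,245). The side view agrees. Two plates could be taken for the insert: the large one at (327,216) and the small one at (372,250). I'll check their sizes in a close crop.

Run:
```python
from h import *
c=dict(np.load('top0.npz'));im=c['pixels']
a=cv2.resize(im[155:275,165:405],None,fx=3.3,fy=3.3,interpolation=cv2.INTER_CUBIC)
cv2.imwrite('pics/crop0.png',cv2.convertScaleAbs(a,alpha=1.3))
g=cv2.cvtColor(im,cv2.COLOR_BGR2GRAY)
m=(g<170).astype(np.uint8); m[:150]=0
for k in cv2.findContours(m,cv2.RETR_EXTERNAL,cv2.CHAIN_APPROX_NONE)[0]:
    if cv2.contourArea(k)<150: continue
    r=cv2.minAreaRect(k); 
    if not 90<r[0][0]<460: continue
    z=.005
    p=np.array([ray(c,*q,z) for q in cv2.boxPoints(r)])
    print(np.round(r[0],1),np.round(r[1],1),round(r[2],1),'c',p.mean(0).round(4),'sides',np.linalg.norm(p[1]-p[0]).round(3),np.linalg.norm(p[2]-p[1]).round(3))
    print(p[:,:2].round(3).tolist())
```

```text
[255.5 266.5] [233. 511.] 90.0 c [0.3211 0.0424 0.005 ] sides 1.669 0.714
[[0.705, 0.869], [0.655, -0.8], [-0.053, -0.708], [-0.023, 0.809]]
```

View pics/crop0.png

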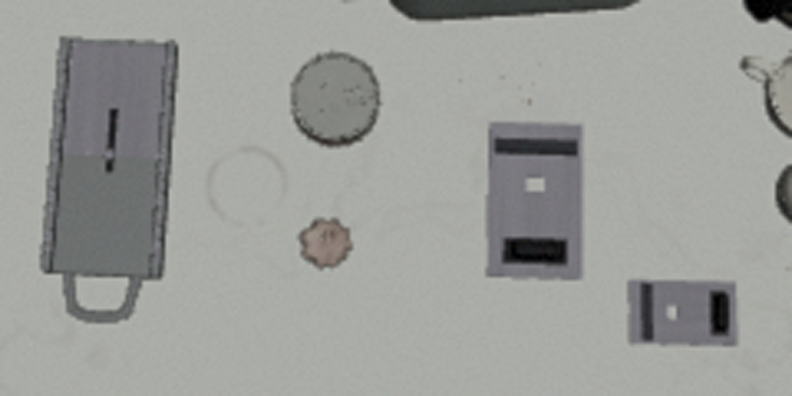

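The crop is scaled 3.3 from (165,155). The large plate at (327,216) measures about 28.5 x 47 px, or 90 x 148 mm, so it is the insert. The plate at (372,250) is too small. The insert's bar faces the robot, like the slicer's loop handle. A pin spot shows in the slicer near (198,202). Next I'll measure the poses.

```bash
cat >> h.py <<'E'
def rects(c,box,z,thr,lo=0):
    x0,y0,x1,y1=box;im=c['pixels'][y0:y1,x0:x1];S=8
    im=cv2.resize(im,None,fx=S,fy=S,interpolation=cv2.INTER_CUBIC)
    g=cv2.GaussianBlur(cv2.cvtColor(im,cv2.COLOR_BGR2GRAY),(0,0),3)
    m=((g<thr)&(g>=lo)).astype(np.uint8);out=[]
    for k in cv2.findContours(m,cv2.RETR_EXTERNAL,cv2.CHAIN_APPROX_NONE)[0]:
        if cv2.contourArea(k)<3*S*S: continue
        b=(cv2.boxPoints(cv2.minAreaRect(k))+.5)/S-.5+[x0,y0]
        p=np.array([ray(c,*q,z) for q in b])[:,:2]
        e=[p[1]-p[0],p[2]-p[1]];e.sort(key=np.linalg.norm)
        l=e[1]*np.sign(e[1][0]);out.append((p.mean(0),np.linalg.norm(e[0]),np.linalg.norm(e[1]),np.degrees(np.arctan2(l[1],l[0])),b.mean(0)))
    return out
E
python3 - <<'E'
from h import *
c=dict(np.load('top0.npz'));g=cv2.cvtColor(c['pixels'],cv2.COLOR_BGR2GRAY)
print('row216 plate',g[218,308:346]);print('col327',g[188:244,327]);print('slicer row190',g[190,176:222]);print('col 198',g[160:255,198]);print('col208',g[160:245,206])
print('hole',g[207:215,321:334])
print('slot',g[184:212,193:203])
def show(t,R):
    for r in R: print(t,r[0].round(4),'%.3f %.3f ang %.1f'%r[1:4],r[4].round(1))
show('plate',rects(c,(305,184,349,246),.005,118))
show('bar',rects(c,(314,224,341,238),.034,50))
show('slicer',rects(c,(172,158,226,256),.023,118))
E
```

```text
row216 plate [131 130 131 132 107  90  92  93  93  92  95  94  93  94  95  93  91  90
  91  91  90  93  90  92  94  91  92  91  91  91  93  92  92 111 128 131
 132 132]
col327 [129 129 130 128 104  93  93  96  92  54  36  35  32  48  92  94  93  91
  92  90  88 129 130 130 128  91  90  91  90  90  91  92  90  91  91  89
  89  89  88  50  22  15  21  22   9   8  37  90  91  89  94 119 133 132
 130 130]
slicer row190 [130 132 131 133 131  89  92  83  50  86  92  89  88  89  89  92  92  91
  90  87  89  89  43  21  55  87  91  87  88  89  88  89  88  88  91  91
  90  70  79  89  76  81 128 132 130 132]
col 198 [132 131 131 133 133 133 127  85  82  90  90  91  92  90  90  90  89  88
  89  89  88  89  90  88  88  89  90  86  50  42  43  44  36  34  32  28
  27  26  30  33  73  93  90  47  27  23  31  70  85  85  84  85  84  85
  85  85  84  86  84  85  86  85  86  85  85  84  86  85  85  85  85  84
  85  86  86  87  83  84  77 130 133 132 131 133 132 131 130 133 128  77
  74  81  84 131 131]
col208 [132 130 132 133 132 133 130 106  85  90  91  90  91  90  89  91  90  90
  90  89  90  90  
[... 1104 characters left out ...]
89 88 88 89 73 27 27 87 91 88]
 [90 87 88 88 73 26 33 85 91 89]
 [91 88 89 88 71 30 36 88 90 88]
 [91 89 88 88 61 33 43 87 91 87]
 [90 88 89 87 75 73 59 88 90 88]
 [90 88 88 88 93 93 72 87 91 87]
 [84 86 82 73 89 90 70 87 86 86]
 [85 83 83 82 61 47 54 83 85 84]
 [84 85 87 83 40 27 64 84 86 85]
 [85 83 86 84 33 23 66 83 86 86]
 [85 83 85 84 40 31 68 85 85 84]
 [84 85 87 84 71 70 83 85 83 85]
 [85 85 83 85 84 85 86 84 84 86]
 [87 86 84 84 85 85 85 85 85 85]
 [85 84 85 86 84 84 85 86 86 87]
 [84 85 85 83 85 85 83 84 84 85]]
plate [ 0.4587 -0.1956] 0.095 0.154 ang -3.3 [326.6 215.5]
bar [ 0.4066 -0.1892] 0.023 0.059 ang 86.5 [326.6 230.6]
slicer [0.4895 0.2123] 0.125 0.281 ang -3.6 [197.3 209. ]
```

Run:
```python
from h import *
c=dict(np.load('top0.npz'));g=cv2.GaussianBlur(cv2.cvtColor(c['pixels'],cv2.COLOR_BGR2GRAY),(0,0),.6).astype(float)
def cross(v,t,i0,step):
    i=i0
    while v[i]<t: i+=step
    return i-step*(v[i]-t)/(v[i]-v[i-step])
def edges(rows,cx,z,t):
    out=[[],[]]
    for r in rows:
        for j,s in((0,-1),(1,1)): out[j].append(ray(c,cross(g[r],t,cx,s),r,z)[:2])
    for a in out:
        a=np.array(a);p=np.polyfit(a[:,0],a[:,1],1);yield p,np.sqrt(np.mean((np.polyval(p,a[:,0])-a[:,1])**2))
def endx(cols,ry,zt,t,zb=None):
    return np.mean([ray(c,q,cross(g[:,q],t,ry,-1),zt)[0] for q in cols]),np.mean([ray(c,q,cross(g[:,q],t,ry,1),zb or zt)[0] for q in cols])
for n,rows,cx,z,cols,ry in(('plate',range(198,234),327,.005,range(318,336),216),('slicer rails',range(174,232),198,.028,range(192,205),200)):
    E=list(edges(rows,cx,z,111));L,R=E
    print(n,[ (np.degrees(np.arctan(p[0])).round(2),round(r*1e3,2)) for p,r in E])
    if n=='plate': f,b=endx(cols,ry,z,111);
    else:
        f=np.mean([ray(c,q,cross(g[:,q],111,ry,-1),.018)[0] for q in range(186,214)]);
        b=np.mean([ray(c,q,cross(g[:,q],111,ry,1),.018)[0] for q in range(194,201)])
    k=(L[0]+R[0])/2;x=(f+b)/2
    print(' far,near',f,b,f-b,'centre',x,np.polyval(k,x),'width',np.polyval(L[0]-R[0],x),'ang',np.degrees(np.arctan(k[0])),'poly',k)
print('pin',ray(c,197.6,201.3,.026),'hole',ray(c,326.9,210.5,.0025))
print('bar',ray(c,326.6,230.6,.034))
```

```text
** On entry to DLASCL parameter number  4 had an illegal value
 ** On entry to DLASCL parameter number  4 had an illegal value
 ** On entry to DLASCL parameter number  4 had an illegal value
 ** On entry to DLASCL parameter number  4 had an illegal value
 ** On entry to DLASCL parameter number  5 had an illegal value
 ** On entry to DLASCL parameter number  4 had an illegal value<stdin>:6: RuntimeWarning: divide by zero encountered in scalar divide
h.py:8: RuntimeWarning: invalid value encountered in divide
  return o+d*(z-o[2])/d[2]
Traceback (most recent call last):
numpy.linalg.LinAlgError: SVD did not converge in Linear Least Squares
```

```bash
cat > m.py <<'E'
from h import *
def cross(v,t,i0,step):
    i=i0
    while v[i]<t: i+=step
    return i-step*(v[i]-t)/(v[i]-v[i-step])
def measure(c,n,rows,cx,z,zend,colsF,colsB,ryF,ryB):
    g=cv2.GaussianBlur(cv2.cvtColor(c['pixels'],cv2.COLOR_BGR2GRAY),(0,0),.6).astype(float);P=[]
    for s,x0 in zip((-1,1),cx):
        a=np.array([ray(c,cross(g[r],111,x0,s),r,z)[:2] for r in rows])
        p=np.polyfit(a[:,0],a[:,1],1);P.append(p)
    f=np.mean([ray(c,q,cross(g[:,q],111,ryF,-1),zend)[0] for q in colsF])
    b=np.mean([ray(c,q,cross(g[:,q],111,ryB,1),zend)[0] for q in colsB])
    k=(P[0]+P[1])/2;x=(f+b)/2
    print(n,'angs',[np.degrees(np.arctan(p[0])).round(2) for p in P],'far,near',f.round(4),b.round(4),'len',(f-b).round(4),'centre',x.round(4),np.polyval(k,x).round(4),'width',np.polyval(P[0]-P[1],x).round(4))
if __name__=='__main__':
    c=dict(np.load('top0.npz'))
    measure(c,'plate',range(198,234),(320,334),.005,.005,range(318,336),range(318,336),200,225)
    measure(c,'slicer',range(174,232),(188,206),.028,.018,range(189,212),range(194,201),190,225)
    print('pin',ray(c,197.6,201.3,.026),'hole',ray(c,326.9,210.5,.0025),'bar',ray(c,326.6,230.6,.034))
E
python3 m.py
```

```text
plate angs [np.float64(-3.25), np.float64(-3.45)] far,near 0.5343 0.3836 len 0.1508 centre 0.459 -0.1956 width 0.0909
slicer angs [np.float64(-4.34), np.float64(-4.43)] far,near 0.6264 0.3935 len 0.2329 centre 0.5099 0.2091 width 0.1191
pin [0.51097533 0.21097668 0.026     ] hole [ 0.47421158 -0.19762844  0.0025    ] bar [ 0.40656592 -0.18910605  0.034     ]
```

Measured poses:
- Insert: (0.459, -0.196), yaw -3.4°.
- Slicer: (0.510, 0.211), yaw -4.4°.
- Pin: slicer x of about +2 mm.

Now I'll move over the insert bar at (0.409, -0.193).

>>> carry_out(rows=[1,2.5,3.5,0,8.2,1,2.5,3.5,0,8.2,1,2.5,3.5,0,8.2,1,2.5,3.5,0,8.2,1,2.5,3.5,0,8.2,1,2.5,3.5,0,8.2,1,2.5,3.5,0,8.2,1,2.5,3.5,0,8.2], force=60)

```text
clock: 0.9
tcp_pos: [0.3331, -0.3035, 0.2311]
ee_rot: [[-0.196, -0.981, -0.0], [-0.981, 0.196, 0.0], [-0.0, 0.0, -1.0]]
force: [1.1, -0.5, -0.7]
grip_width: 0.0854
finger_force: 0.0
```

>>> carry_out(rows=[1,2.5,3.5,-2,8.2,1,2.5,3.5,-2,0,1,2.6,4.2,-3,0,1,0,0,-2,0,1,0,0,0,0])

```text
clock: 1.4
tcp_pos: [0.4039, -0.1973, 0.1419]
ee_rot: [[-0.057, -0.998, -0.006], [-0.998, 0.057, 0.001], [-0.001, 0.006, -1.0]]
force: [-0.7, 0.1, -0.3]
grip_width: 0.0856
finger_force: 0.0
```

Run:
```python
from h import *
c=shot('top');s=shot('side')
a=cv2.resize(c['pixels'][160:260,270:400],(520,400),interpolation=cv2.INTER_CUBIC)
b=cv2.resize(s['pixels'][110:210,240:340],(400,400),interpolation=cv2.INTER_CUBIC)[:, :280]
cv2.imwrite('pics/p1.png',np.hstack([a,b]))
st=manip.state();print(st['tcp_pos'],np.degrees(np.arctan2(st['ee_rot'][1][1],st['ee_rot'][0][1])),st['q'],st['force'])
```

```text
[ 0.4049144 -0.1992062  0.145837 ] 176.56098698408368 [-3.46176063e-01 -2.11163253e+01 -2.46989040e+01  4.24054411e-02
 -8.64425202e+01 -3.09546880e+00] [ 0.04628341 -0.77586364  0.218134  ]
```

View pics/p1.png

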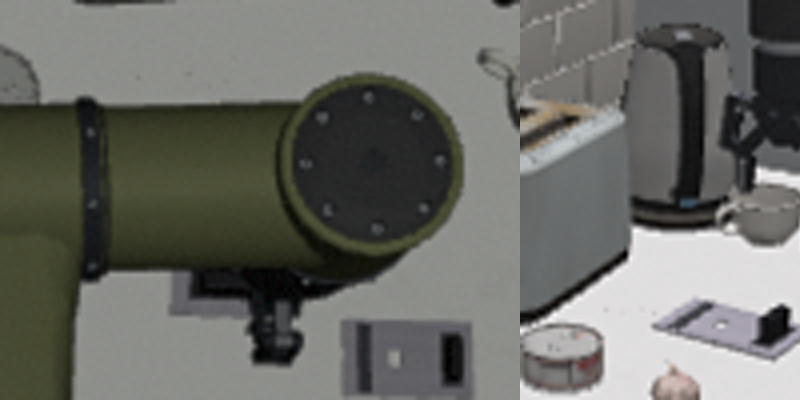

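The top crop shows the wrist over the plate, hiding the bar. The side crop shows the fingers clear above it. I'll correct and go down on the bar.

>>> carry_out(rows=[1,0.4,0.7,-2,0,1,0,0,-3,0,1,0,0,-3,0,1,0,0,-2,0,1,0,0,-1,0,1,0,0,0,0,1,0,0,0,0])

```text
clock: 2.2
tcp_pos: [0.4099, -0.1925, 0.0371]
ee_rot: [[-0.061, -0.998, 0.002], [-0.998, 0.061, -0.001], [0.001, -0.002, -1.0]]
force: [-0.2, -0.9, 0.8]
grip_width: 0.0857
finger_force: 0.0
```

>>> carry_out(rows=[1,0,0,-1.5,0,1,0,0,-1.3,0,1,0,0,0,0,-1,0,0,0,0,-1,0,0,0,0,-1,0,0,0,0,-1,0,0,0,0,-1,0,0,0,0], force=60)

```text
clock: 3.0
tcp_pos: [0.4093, -0.1919, 0.0079]
ee_rot: [[-0.06, -0.998, 0.0], [-0.998, 0.06, -0.0], [0.0, -0.0, -1.0]]
force: [2.5, -1.0, -0.7]
grip_width: 0.015
finger_force: 59.3
```

>>> carry_out(rows=[-1,0,0,0,0,-1,0,0,0,0,-1,0,0,0,0,-1,0,0,0,0])

```text
clock: 3.4
tcp_pos: [0.4093, -0.1919, 0.0077]
ee_rot: [[-0.06, -0.998, 0.0], [-0.998, 0.06, -0.0], [0.0, -0.0, -1.0]]
force: [-2.8, 1.4, 5.2]
grip_width: 0.015
finger_force: 60.6
```

Gripped at 15 mm opening. I'll lift it and carry it over the slicer.

>>> carry_out(rows=[-1,0,0,1,0,-1,0,0,2,0,-1,0,0,3,0,-1,0,0,3,0,-1,0,1,1.5,0,-1,0,2,0.5,0,-1,0,3,0,0,-1,0,3,0,0])

```text
clock: 4.2
tcp_pos: [0.4082, -0.1009, 0.1165]
ee_rot: [[-0.061, -0.998, -0.002], [-0.998, 0.061, 0.001], [-0.001, 0.002, -1.0]]
force: [0.8, 0.5, -3.7]
grip_width: 0.0152
finger_force: 59.2
```

>>> carry_out(rows=[-1,0.3,3,0,0,-1,0.3,3,0,0,-1,0.3,3,0,0,-1,0.3,3,0,0,-1,0.3,3,0,0,-1,0.3,3,0,0,-1,0.4,3,0,-0.5,-1,0,3,0,-0.5])

```text
clock: 5.0
tcp_pos: [0.4304, 0.1393, 0.1163]
ee_rot: [[-0.078, -0.997, -0.002], [-0.997, 0.078, -0.001], [0.001, 0.002, -1.0]]
force: [0.4, 0.7, -4.3]
grip_width: 0.0147
finger_force: 59.3
```

>>> carry_out(rows=[-1,0,3,0,0,-1,0,2,0,0,-1,0,2,0,0,-1,0,1,0,0,-1,0,0,0,0,-1,0,0,0,0,-1,0,0,0,0])

```text
clock: 5.7
tcp_pos: [0.431, 0.2175, 0.1171]
ee_rot: [[-0.078, -0.997, -0.001], [-0.997, 0.078, -0.0], [0.0, 0.001, -1.0]]
force: [0.2, 0.2, -4.4]
grip_width: 0.0151
finger_force: 59.3
```

Run:
```python
from h import *
c=shot('top');s=shot('side');np.savez('top2.npz',**c);np.savez('side2.npz',**s)
a=cv2.resize(c['pixels'][150:260,140:270],(520,440),interpolation=cv2.INTER_CUBIC)
b=cv2.resize(s['pixels'][180:250,180:280],(628,440),interpolation=cv2.INTER_CUBIC)[:,:280]
b=cv2.resize(s['pixels'][170:280,185:255],(280,440),interpolation=cv2.INTER_CUBIC)
cv2.imwrite('pics/p2.png',np.hstack([a,b]))
st=manip.state();print(st['tcp_pos'],np.degrees(np.arctan2(st['ee_rot'][1][1],st['ee_rot'][0][1])),st['force'],st['moment'])
```

```text
[0.43111608 0.21756092 0.11733281] 175.5152972142503 [-0.48119884 -0.6924802  -5.03142323] [0.02579438 0.19265423 0.02294492]
```

View pics/p2.png

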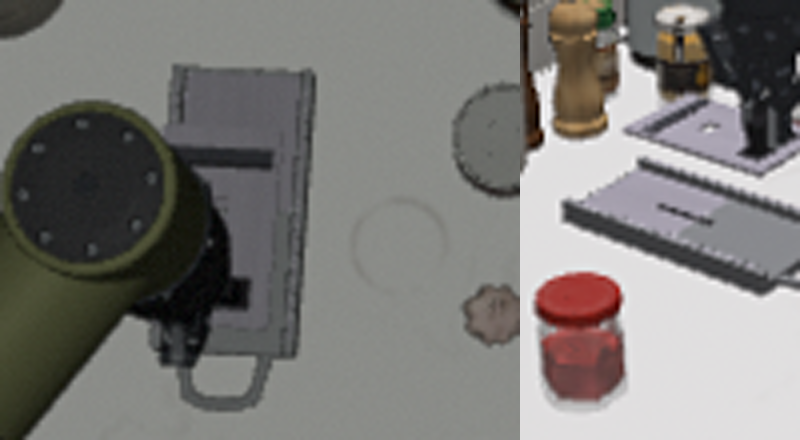

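The insert is held level above the slicer. In the top crop the blade is at (225,157) and the right rail at (300,200). I'll lower to just above the rails and check lateral alignment there.

>>> carry_out(rows=[-1,0,0,-2,0,-1,0,0,-2,0,-1,0,0,-2,0,-1,0,0,-1,0,-1,0,0,-0.5,0,-1,0,0,0,0,-1,0,0,0,0])

```text
clock: 6.5
tcp_pos: [0.4317, 0.2185, 0.0434]
ee_rot: [[-0.077, -0.997, 0.001], [-0.997, 0.077, 0.001], [-0.001, -0.001, -1.0]]
force: [0.5, 0.3, -4.3]
grip_width: 0.0152
finger_force: 59.3
```

Run:
```python
from h import *
c=shot('top');np.savez('top3.npz',**c);c0=dict(np.load('top0.npz'))
a=cv2.resize(c['pixels'][158:250,170:225],(440,600*92//75//1),interpolation=cv2.INTER_CUBIC)
a=cv2.resize(c['pixels'][160:245,172:224],(364,595),interpolation=cv2.INTER_CUBIC)
cv2.imwrite('pics/p3.png',cv2.convertScaleAbs(a,alpha=1.8))
g=cv2.cvtColor(c['pixels'],cv2.COLOR_BGR2GRAY);g0=cv2.cvtColor(c0['pixels'],cv2.COLOR_BGR2GRAY)
for r in (184,188,192,196,200,205,210,215): print(r,g[r,176:222])
print(g0[192,176:222]);print(g0[210,176:222]);print('col',g[160:236,206])
st=manip.state();print(st['tcp_pos'],st['force'])
```

```text
184 [ 67  74 103 132 140 112  96  90  62  79  94  93  93  93  93  95  97  96
  92  91  94  93  93  91  93  93  95  93  93  94  93  93  93  95  95  95
  95  95  75  90  68  50 133 140 138 138]
188 [ 32  30  33  46  65  68  64  67  80  97  97  99  98  99 100 100  99  99
  97  96  97  99  98  97  97  98  97  95  99  98  96  95  95  96  96  93
  86  93  90  94  81  66 134 139 138 137]
192 [ 29  40  44  37  34  33  37  48  67  69  60  39  37  39  38  38  40  39
  42  41  41  44  44  43  41  44  41  47  46  46  44  47  54  58  70  93
  84  80  87  94  65  87 134 139 138 137]
196 [ 38  37  36  39  36  38  37  37  36  48  70  68  38  18  27  57  72  80
  79  78  80  78  62  63  63  64  61  50  47  47  50  46  37  41  63  94
  92  67  95  89  54 110 136 138 139 137]
200 [ 36  37  40  41  37  34  62  66  62  41  45  69  64  29  18  15  19  25
  44  53  93 101  97  98  98  98  98  97  97  96  96  93  96  98  95  85
  91  81 103  84  52 133 140 139 139 138]
205 [ 36  37  39  39  38  41  41  39  39  37  58  72  61  32  23  20  23  20
  17  25  18  18  23  71  96  96  98  97  97  96  97  96  95  9
[... 498 characters left out ...]
92  93  88
  89  89  88  87  36  22  67  89  90  90  88  88  88  88  89  90  90  93
  90  74  85  88  63  83 128 133 132 131]
[132 132 130  91  93  87  54  81  86  83  86  86  84  84  84  85  84  85
  84  85  86  84  84  85  86  86  87  86  86  84  86  85  88  86  85  83
  65  88  85  51 101 130 130 133 131 130]
col [137 137 138 138 138 139 138 112  92  95  97  93  94  95  95  96  94  93
  94  96  96  96  94  94  93  93  93  95  96  98  96  94  44  38  37  36
  50  96  98  97  96  96  97  96  96  97  95  96  95  95  95  95  95  94
  96  95  95  93  95  97  94  95  92  96  94  96  94  98  98  99  97  98
  98  95  83  90]
[0.43167853 0.21862707 0.04352268] [-0.13085021  0.14260665 -3.76386761]
```

View pics/p3.png

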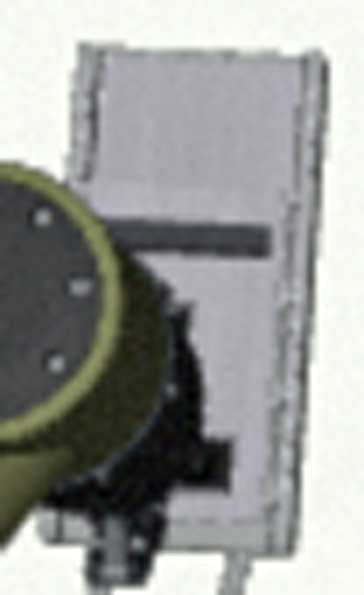

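Run:
```python
from h import *
c0=dict(np.load('top0.npz'));c=dict(np.load('top3.npz'))
g0=cv2.cvtColor(c0['pixels'],cv2.COLOR_BGR2GRAY);g=cv2.cvtColor(c['pixels'],cv2.COLOR_BGR2GRAY)
print(g0[197:203,312:342])
print(g[191:199,206:222])
a0=np.radians(-3.4);a=np.radians(-4.45)
def loc(p,o,a): d=p[:2]-o;return np.array([d[0]*np.cos(a)+d[1]*np.sin(a),-d[0]*np.sin(a)+d[1]*np.cos(a)])*1e3
O=np.array([.459,-.1956])
def end(img,rows,c0_,c1_,mid=68):
    v=img[rows].mean(0)[c0_:c1_];i=np.where(v<mid)[0][-1];return c0_+i+(mid-v[i])/(v[i+1]-v[i])
u0=end(g0.astype(float),[198,199,200],325,342);u=end(g.astype(float),[193,194],195,212)
print(u0,u)
print('insert blade R end local',loc(ray(c0,u0,199,.005),O,a0))
S=np.array([.5099,.2112])
print('now in slicer frame',loc(ray(c,u,193.5,.0407),S,a))
print('rail right inner outer at row193 z.028:',[loc(ray(c,q,193.5,.028),S,a) for q in (212.5,213.5,217)])
print('rail left top0 row 180',[loc(ray(c0,q,180,.028),S,a) for q in (180.7,185)])
```

```text
[[128  84  78  46  41  42  44  45  42  43  42  45  43  51  53  54  53  55
   55  53  55  54  66  66  66  65  64  65  89 112]
 [128  84  77  42  35  36  34  36  38  35  35  36  36  36  36  36  38  39
   39  38  41  39  37  38  41  38  37  45  89 113]
 [129  85  76  41  32  35  33  37  36  36  36  38  38  36  37  35  38  36
   37  38  37  37  37  36  38  36  35  44  87 113]
 [130  86  76  39  29  32  32  28  27  29  31  34  32  32  31  32  32  30
   30  32  33  31  33  34  32  36  36  41  88 111]
 [129  87  88  65  60  61  58  47  48  52  45  48  48  45  46  48  37  36
   35  37  38  37  37  35  30  29  33  38  87 113]
 [129  84  91  93  95  93  94  95  95  93  93  94  90  94  94  92  90  92
   91  93  92  92  94  90  77  75  74  73  91 112]]
[[ 94  93  93  93  95  95  84  72  87  94  75  85 133 138 138 138]
 [ 44  47  54  58  70  93  84  80  87  94  65  87 134 139 138 137]
 [ 38  37  38  38  56  92  83  66  85  92  65 105 136 139 136 138]
 [ 37  39  38  38  57  93  82  66  90  91  60 108 137 138 137 137]
 [ 36  32  30  33  53  91  86  67  92  91  58 107 137 138 137 138]
 [ 50  46  37  41  63  94  92  67  95  89  54 110 136 138 139 137]
 [ 96  95  94  95  96  96  83  71  95  88  53 132 139 138 138 137]
 [ 98  95  97  98  97  93  83  76  92  85  54 134 139 138 137 139]]
339.55223880597015 210.31944444444446
insert blade R end local [ 53.27323601 -40.74547299]
now in slicer frame [ 25.32062853 -40.4256856 ]
rail right inner outer at row193 z.028: [array([ 28.10516522, -45.70836475]), array([ 28.26235202, -48.87423849]), array([ 28.81238787, -59.95242077])]
rail left top0 row 180 [array([66.81410181, 58.83221175]), array([67.48681828, 45.10066987])]
```

Lateral offset is about 0.3 mm and the hole is about 15 mm short of the pin. I'll lower onto the pin.

>>> carry_out(rows=[-1,0,0,-0.4,0,-1,0,0,-0.3,0,-1,0,0,-0.1,0,-1,0,0,0,0,-1,0,0,0,0])

```text
clock: 7.05
tcp_pos: [0.4311, 0.2182, 0.0344]
ee_rot: [[-0.077, -0.997, -0.0], [-0.997, 0.077, -0.0], [0.0, 0.0, -1.0]]
force: [0.4, 0.0, -4.2]
grip_width: 0.0146
finger_force: 59.2
```

>>> carry_out(rows=[-1,0,0,-0.1,0,-1,0,0,0,0,-1,0,0,0,0])

```text
clock: 7.35
tcp_pos: [0.4313, 0.2183, 0.0337]
ee_rot: [[-0.077, -0.997, 0.001], [-0.997, 0.077, 0.0], [-0.0, -0.001, -1.0]]
force: [-0.3, 0.8, -2.3]
grip_width: 0.0153
finger_force: 59.5
```

Contact with the pin is at the expected height. Release it.

>>> carry_out(rows=[-0.3,0,0,0,0,-0.3,0,0,0,0,-0.3,0,0,0,0,-0.3,0,0,0,0,-0.3,0,0,0,0])

```text
clock: 7.85
tcp_pos: [0.4312, 0.2182, 0.0335]
ee_rot: [[-0.077, -0.997, 0.0], [-0.997, 0.077, 0.0], [-0.0, -0.0, -1.0]]
force: [-1.1, -0.9, -0.1]
grip_width: 0.0297
finger_force: 0.0
```

>>> carry_out(rows=[0.2,0,0,1,0,0.2,0,0,3,0,0.2,0,0,3,0,0.2,-1,0,2,0,0.2,-2,3,2,0,-1,-2,4,0,0,-1,-2,4,0,0,-1,0,0,0,0])

```text
clock: 8.65
tcp_pos: [0.3592, 0.3315, 0.144]
ee_rot: [[-0.073, -0.997, -0.0], [-0.997, 0.073, 0.001], [-0.001, 0.0, -1.0]]
force: [0.4, 0.0, -0.2]
grip_width: 0.0076
finger_force: 0.0
```

Run:
```python
from h import *
c=shot('top');s=shot('side');np.savez('top4.npz',**c)
a=cv2.resize(c['pixels'][160:245,172:224],(364,595),interpolation=cv2.INTER_CUBIC)
b=cv2.resize(s['pixels'][195:265,180:251],(430,424),interpolation=cv2.INTER_CUBIC)
b=np.vstack([b,np.zeros((171,430,3),np.uint8)])
cv2.imwrite('pics/p4.png',cv2.convertScaleAbs(np.hstack([a,b]),alpha=1.5))
st=manip.state();print(st['tcp_pos'],st['force'],st['grip_width'])
```

```text
[0.36064823 0.32887808 0.14389227] [ 0.14688076 -1.22560207  0.11400321] 0.0003289712492504271
```

View pics/p4.png

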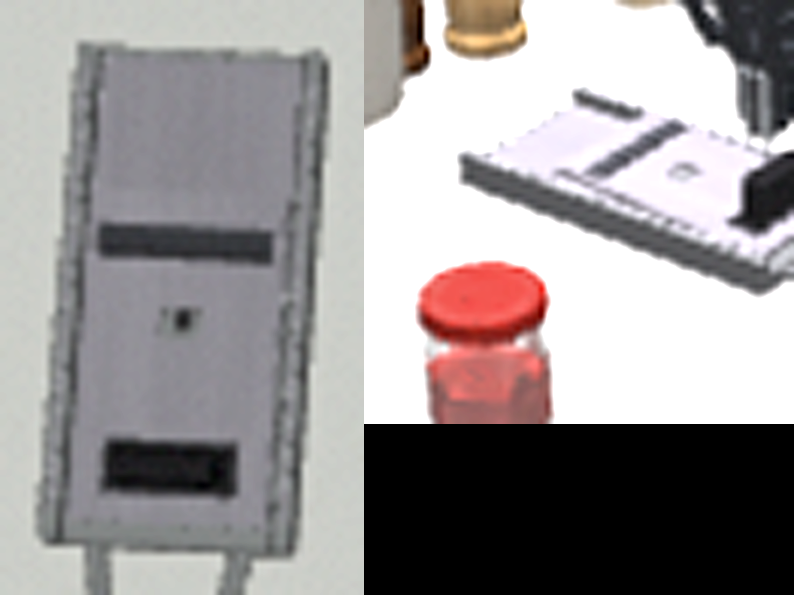

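The insert lies between the rails. Its hole, at crop (180,320), is short of the pin, with the slot showing through it. Next I'll bring the shut fingers low behind the bar.

>>> carry_out(rows=[-1,1,-3.5,0,0,-1,1,-4,0,0,-1,0.9,-3.3,0,0,-1,0,0,-4,0,-1,0,0,-4,0,-1,0,0,-2,0,-1,0,0,0,0,-1,0,0,0,0])

```text
clock: 9.55
tcp_pos: [0.3909, 0.2197, 0.0446]
ee_rot: [[-0.078, -0.997, 0.001], [-0.997, 0.078, -0.0], [-0.0, -0.001, -1.0]]
force: [0.6, -0.1, 0.3]
grip_width: -0.0
finger_force: 0.0
```

>>> carry_out(rows=[-1,0,0,-0.8,0,-1,0,0,-0.6,0,-1,0,0,0,0,-1,0,0,0,0])

```text
clock: 9.95
tcp_pos: [0.3901, 0.2203, 0.0295]
ee_rot: [[-0.077, -0.997, 0.0], [-0.997, 0.077, -0.0], [0.0, -0.0, -1.0]]
force: [0.4, -0.3, -0.3]
grip_width: -0.0
finger_force: 0.0
```

>>> carry_out(rows=[-1,0.5,-0.04,0,0,-1,0.5,-0.04,0,0,-1,0.3,-0.02,0,0,-1,0.2,-0.02,0,0,-1,0.2,-0.02,0,0,-1,0.2,-0.02,0,0,-1,0.0,0,0,0])

```text
clock: 10.65
tcp_pos: [0.4092, 0.2186, 0.0293]
ee_rot: [[-0.077, -0.997, -0.0], [-0.997, 0.077, -0.0], [0.0, 0.0, -1.0]]
force: [-0.8, 0.8, 0.3]
grip_width: -0.0002
finger_force: 0.0
```

>>> carry_out(rows=[-1,0.1,-0.01,0,0,-1,0.1,-0.01,0,0,-1,0.1,0,0,0,-1,0.1,-0.01,0,0,-1,0.1,-0.01,0,0])

```text
clock: 11.15
tcp_pos: [0.4142, 0.2182, 0.0293]
ee_rot: [[-0.077, -0.997, -0.0], [-0.997, 0.077, 0.0], [-0.0, 0.0, -1.0]]
force: [-0.7, -0.1, 1.2]
grip_width: -0.0001
finger_force: 0.7
```

>>> carry_out(rows=[-1,0.1,-0.01,0,0,-1,0.1,-0.01,0,0,-1,0.1,0,0,0,-1,0.1,-0.01,0,0])

```text
clock: 11.55
tcp_pos: [0.4182, 0.2179, 0.0293]
ee_rot: [[-0.077, -0.997, -0.0], [-0.997, 0.077, -0.0], [0.0, 0.0, -1.0]]
force: [-1.7, -0.1, -0.9]
grip_width: -0.0001
finger_force: 0.6
```

>>> carry_out(rows=[-1,0.1,-0.01,0,0,-1,0.1,-0.01,0,0,-1,0.1,0,0,0,-1,0.1,-0.01,0,0])

```text
clock: 11.95
tcp_pos: [0.4223, 0.2176, 0.0294]
ee_rot: [[-0.077, -0.997, 0.0], [-0.997, 0.077, 0.0], [-0.0, -0.0, -1.0]]
force: [-0.6, -0.4, 0.5]
grip_width: -0.0001
finger_force: 0.0
```

>>> carry_out(rows=[-1,0.1,-0.01,0,0,-1,0.1,-0.01,0,0,-1,0.05,0,0,0])

```text
clock: 12.25
tcp_pos: [0.4245, 0.2174, 0.0293]
ee_rot: [[-0.077, -0.997, -0.0], [-0.997, 0.077, -0.0], [0.0, 0.0, -1.0]]
force: [-1.1, 0.6, 0.4]
grip_width: 0.0001
finger_force: 0.8
```

>>> carry_out(rows=[-1,0.1,-0.01,0,0,-1,0.05,0,0,0,-1,0.05,-0.01,0,0])

```text
clock: 12.55
tcp_pos: [0.4264, 0.2172, 0.0293]
ee_rot: [[-0.077, -0.997, -0.001], [-0.997, 0.077, -0.0], [0.0, 0.001, -1.0]]
force: [-4.0, 0.1, 2.8]
grip_width: -0.0002
finger_force: 2.1
```

Run:
```python
from h import *
c=shot('top');s=shot('side');np.savez('top5.npz',**c)
a=cv2.resize(c['pixels'][160:245,172:224],(364,595),interpolation=cv2.INTER_CUBIC)
b=cv2.resize(s['pixels'][195:265,180:251],(430,424),interpolation=cv2.INTER_CUBIC)
b=np.vstack([b,np.zeros((171,430,3),np.uint8)])
cv2.imwrite('pics/p5.png',cv2.convertScaleAbs(np.hstack([a,b]),alpha=1.5))
g=cv2.cvtColor(c['pixels'],cv2.COLOR_BGR2GRAY);g4=cv2.cvtColor(np.load('top4.npz')['pixels'],cv2.COLOR_BGR2GRAY)
print(g4[182:204,202:206].mean(1).round(),g[182:204,202:206].mean(1).round())
```

```text
[91. 92. 92. 92. 92. 94. 96. 96. 96. 95. 77. 42. 38. 37. 33. 71. 96. 96.
 96. 96. 96. 97.] [93. 96. 97. 97. 97. 88. 44. 38. 37. 32. 59. 97. 98. 97. 97. 98. 97. 97.
 98. 97. 97. 96.]
```

View pics/p5.png

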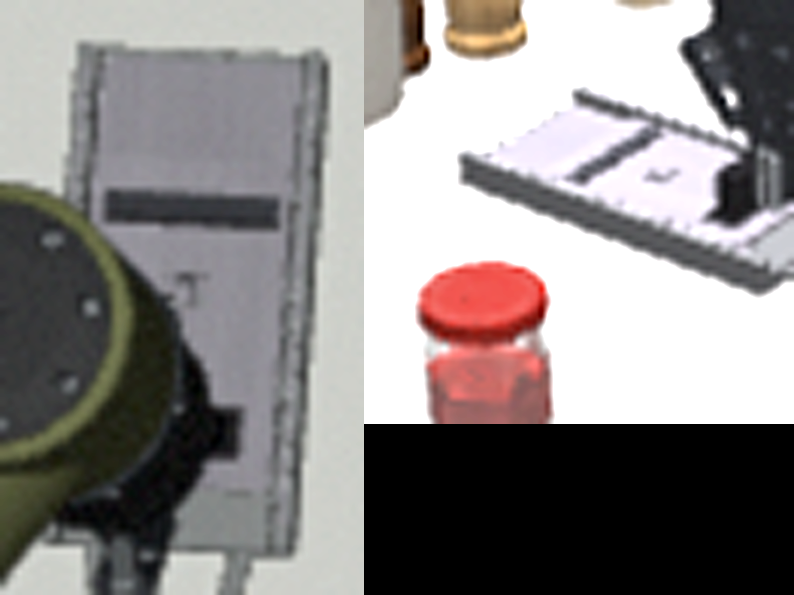

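The plate has moved about 15 mm and the pin shows inside the hole at crop (190,290). The force is starting to rise, so I'll press gently.

>>> carry_out(rows=[-1,0.05,0,0,0,-1,0,0,0,0])

```text
clock: 12.85
tcp_pos: [0.4265, 0.2172, 0.0293]
ee_rot: [[-0.077, -0.997, -0.001], [-0.997, 0.077, -0.0], [0.0, 0.001, -1.0]]
force: [-6.6, 0.6, 3.6]
grip_width: 0.0002
finger_force: 3.0
```

>>> carry_out(rows=[-1,0.05,-0.01,0,0,-1,0,0,0,0])

```text
clock: 13.05
tcp_pos: [0.4267, 0.2172, 0.0293]
ee_rot: [[-0.077, -0.997, -0.002], [-0.997, 0.077, -0.0], [0.0, 0.002, -1.0]]
force: [-8.4, 0.6, 4.3]
grip_width: 0.0001
finger_force: 4.4
```

>>> carry_out(rows=[-1,0.05,0,0,0,-1,0.05,-0.01,0,0,-1,0,0,0,0])

```text
clock: 13.35
tcp_pos: [0.4269, 0.2171, 0.0293]
ee_rot: [[-0.077, -0.997, -0.004], [-0.997, 0.077, -0.0], [0.001, 0.004, -1.0]]
force: [-13.3, 1.0, 7.5]
grip_width: -0.0
finger_force: 7.1
```

Run:
```python
from h import *
for i in range(5):
    shot('top') if i<4 else None
    st=manip.state();print(st['clock'],np.round(st['tcp_pos'],4),np.round(st['force'],1))
```

```text
13.4 [0.4269 0.2171 0.0293] [-14.4   1.3   7.2]
13.45 [0.4269 0.2172 0.0293] [-13.9   0.8   6.5]
13.5 [0.4269 0.2171 0.0293] [-13.3   0.4   6.9]
13.55 [0.4269 0.2171 0.0293] [-14.1   0.9   7. ]
13.55 [0.4269 0.2171 0.0293] [-14.1   0.9   7. ]
```

Steady at about 13.8 N with no motion, so it has caught. I'll hold for a second or more.

>>> carry_out(rows=[-1,0,0,0,0,-1,0,0,0,0,-1,0,0,0,0,-1,0,0,0,0,-1,0,0,0,0,-1,0,0,0,0,-1,0,0,0,0,-1,0,0,0,0])

```text
clock: 14.35
tcp_pos: [0.4269, 0.2171, 0.0293]
ee_rot: [[-0.077, -0.997, -0.004], [-0.997, 0.077, -0.0], [0.001, 0.004, -1.0]]
force: [-13.4, 1.3, 7.3]
grip_width: -0.0003
finger_force: 7.0
```

>>> carry_out(rows=[-1,0.015,0,0,0,-1,0,0,0,0,-1,0,0,0,0,-1,0,0,0,0,-1,0,0,0,0,-1,0,0,0,0,-1,0,0,0,0,-1,0,0,0,0])

```text
clock: 15.15
tcp_pos: [0.4269, 0.2171, 0.0293]
ee_rot: [[-0.077, -0.997, -0.004], [-0.997, 0.077, -0.0], [0.001, 0.004, -1.0]]
force: [-15.3, 0.8, 8.3]
grip_width: 0.0
finger_force: 7.5
```

>>> carry_out(rows=[-1,-0.2,0.02,0,0,-1,-0.5,0.04,0,0,-1,-1,0.08,0,0,-1,-1,0.08,0,0,-1,0,0,3,0,-1,0,0,4,0,-1,-1,4,4,0,-1,-1,4,2,0])

```text
clock: 15.95
tcp_pos: [0.3833, 0.2949, 0.1582]
ee_rot: [[-0.079, -0.997, 0.004], [-0.997, 0.079, 0.004], [-0.004, -0.004, -1.0]]
force: [0.6, 0.4, 0.2]
grip_width: 0.0
finger_force: 0.0
```

>>> carry_out(rows=[-1,0,4,2,0,-1,0,2,0,0,-1,0,0,0,0])

```text
clock: 16.25
tcp_pos: [0.3819, 0.3561, 0.174]
ee_rot: [[-0.075, -0.997, -0.0], [-0.997, 0.075, 0.0], [-0.0, 0.0, -1.0]]
force: [-0.4, -0.9, -1.0]
grip_width: 0.0001
finger_force: 0.0
```

Run:
```python
from h import *
c=shot('top');s=shot('side');np.savez('top6.npz',**c)
a=cv2.resize(c['pixels'][160:245,172:224],(364,595),interpolation=cv2.INTER_CUBIC)
b=cv2.resize(s['pixels'][195:265,180:251],(430,424),interpolation=cv2.INTER_CUBIC)
b=np.vstack([b,np.zeros((171,430,3),np.uint8)])
cv2.imwrite('pics/p6.png',cv2.convertScaleAbs(np.hstack([a,b]),alpha=1.2))
g=cv2.cvtColor(c['pixels'],cv2.COLOR_BGR2GRAY);print(g[182:196,202:206].mean(1).round());print(g[196:208,190:206])
```

```text
[92. 95. 95. 95. 96. 86. 43. 37. 38. 30. 59. 95. 96. 95.]
[[98 97 96 96 97 95 94 95 96 94 94 95 95 94 97 95]
 [96 96 98 95 97 94 96 95 96 95 95 95 96 95 97 96]
 [96 98 96 97 97 94 93 94 92 90 94 95 96 95 96 95]
 [96 96 97 95 95 85 88 64 53 59 79 89 95 95 95 95]
 [97 96 97 96 96 93 90 76 73 61 86 93 96 94 95 96]
 [95 98 97 98 97 92 90 96 94 74 89 94 95 95 96 94]
 [95 99 96 96 94 81 74 94 93 75 86 94 95 95 95 95]
 [95 98 97 97 96 84 88 93 83 74 88 92 94 97 95 94]
 [96 99 96 96 96 93 94 95 93 92 95 95 95 95 94 94]
 [96 97 97 96 98 94 94 94 93 92 94 94 95 97 95 96]
 [95 97 99 98 94 94 95 93 92 94 97 94 95 97 93 94]
 [96 98 97 96 94 94 94 94 94 94 95 94 94 96 94 94]]
```

View pics/p6.png

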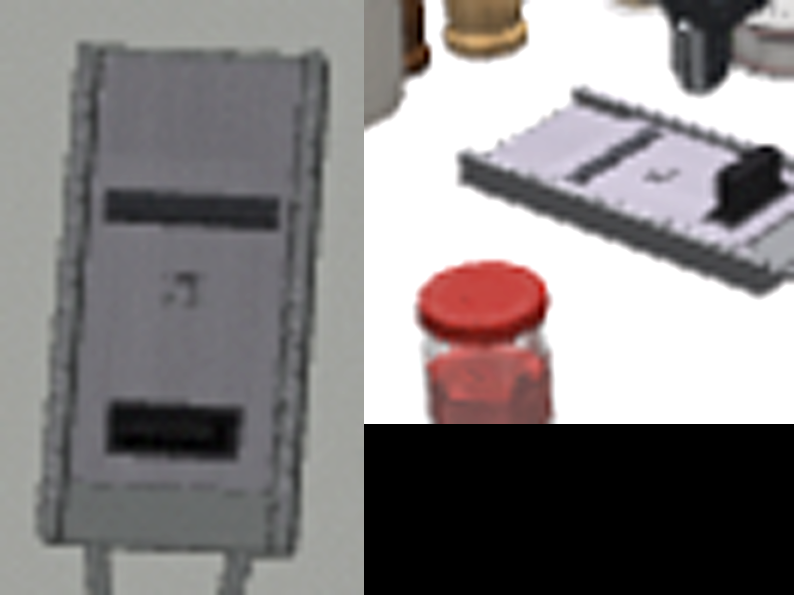

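The pin shows inside the hole at crop (183,290), and the gripper is clear. One check that the nose is down: I'll triangulate the height of the blade's left end, at top pixel (186.9,189.1) and side pixel (215.5,224).

Run:
```python
from h import *
c=dict(np.load('top6.npz'));s=dict(np.load('side2.npz'))
p=lambda u,v:u/1
# compare predicted side pixel of the blade's left end for flat (z=.023) and nose-up (z=.032)
for z in(.023,.032):
    P=ray(c,172+105/7-.5,160+207/7-.5,z); q=proj(s,P); print(z,q.round(1),'crop',(364+(q[0]-180+.5)*6.06).round(),((q[1]-195+.5)*6.06).round())
```

```text
0.023 [213.4 224.6] crop 570.0 182.0
0.032 [214.  222.3] crop 573.0 169.0
```

The blade end is seen at crop row of about 180. A flat plate predicts 182 and a nose-up one 169, so it lies flat. I'll hand the job in.

```bash
python3 -c "
from plant import manip
print(manip.close_job())"
```

```text
the job is handed in; nothing more can be done
None
```

The insert is over the pin and, by a blade-height check, lies flat on the deck; I held it against the pin at 13 to 15 N (last reading 15.3 N, a touch over) for about 1.8 s, let go, and handed the job in at about 16 s.

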